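# Add a case to the clipped stack

### The job

Squeeze the two tabs of the dust cover to unclip it from the case that is screwed to the bench, and lay the cover flat on the cork mat. Take the deeper of the two cases from the sloping rack, stack it level on the screwed-down case so that its base recesses drop fully over the lid lugs, then clip the dust cover fully home on top of it. Leave the shallower case in the rack, and the tin and the tape roll, where they are.

Things in the scene. Friction and masses are not known exactly. Their poses are not given: they have to be found in the camera images.
- base_lid (a point): Centre of the flat lid top, 40 mm above the bench, of the bottom case: grey, 120 x 56 mm, screwed to the bench by 12 mm end flanges, cannot move. x along its 120 mm length, y across, z up. The dust cover is clipped on it at the start. Its two lid lugs are described under base_case.
- base_case: The bottom case (origin under its centre on the bench, axes as base_lid). At each end of its lid a lug: a rounded ridge across the case, 50 to 55 mm from the centre along x, 45 mm long along y, 10.5 mm high, with an 18 mm wide lip at its middle reaching inward to 44 mm from the centre, underside 5.5 mm above the lid. All cases have the same lugs.
- cover_grip (a point): Point midway between the two tabs of the loose dust cover at the height to grip them, 34 mm above its rim; x along its length, z up. Two black upright tabs, 22 mm wide along y, stand 15 to 44 mm above the rim, outer faces 29 mm to each side along x (58 mm across; 45 mm when squeezed along x to the stop). Let go, they spring out.
- cover: The dust cover (origin in its rim plane, 34 mm below cover_grip): grey shell 120 x 56 mm, flat top 15 mm above the rim, 0.15 kg. Its rim lies flat on a lid or bench, outline flush with the case, play round the lugs 2 mm along x, 2.5 mm along y. Squeezed, its hooks clear the lips: it lifts off, or is set down over lugs, straight; let go, they catch 3.5 mm under the lips. Either way round.
- tab_a (a joint): Inward travel (m) of the tab on the cover's +x side: 0 sprung out (clipped), 0.0065 squeezed to its stop; spring 4 N at 0, 9 N at the stop
- tab_b (a joint): The same for the tab on the cover's -x side
- deep_case_center (a point): Centre, half-way up, of the deeper loose case: closed grey box 120 x 56 x 52 mm high to the lid top (lugs come on top), 0.15 to 0.3 kg, lid fixed shut. x along its 120 mm length, y across its 56 mm width, z out of its lid. At the start it lies on the rack, x up the slope, z tilted 40 degrees from vertical toward the robot. Either of the two places in the rack.
- deep_foot (a point): Centre of the deeper case's underside, 26 mm below its centre along its z, same axes. The underside has two recesses 12 mm deep, 42 to 57 mm from the centre along x, 50 mm wide along y, that go over the lugs with 2 to 2.5 mm play; outline flush with the case below. It can go on either way round.
- deep_lid (a point): Centre of the flat lid top of the deeper case, 26 mm above its centre along its z; same axes
- shallow_case_center (a point): Centre, half-way up, of the shallower loose case, 120 x 56 x 34 mm, otherwise like the deeper one; it lies in the other place of the rack, side by side, centres 100 mm apart, and stays there
- rack: Fixed wooden rack: board 140 mm long, 180 mm wide, sloping 40 degrees, low edge to the robot (frame -x), upstand at the low edge 10 mm above the board. Origin on the bench under the board's centre, which is 65 mm up; high edge 110 mm up. A 6 mm high strip along the middle parts the two places. x points up the slope, away from the robot.
- tin: Round white tin, 60 mm across, 30 mm high, on the bench (origin under its centre); a bystander
- tape_roll: Roll of masking tape, 64 mm across, 18 mm high, lying on the bench (origin under its centre); a bystander
- mat: Thin fixed cork mat, 128 x 64 x 2 mm, beside the bottom case (origin under its centre, x along its length), for the cover. Beware of the fixed black lamp: clamped to the bench edge at (0.33, 0.09), 90 mm high, its post slants up right to (0.27, -0.07, 0.40), its boom runs back right to (0.08, -0.45), 0.43 to 0.53 m up. Keep the arm left of it or above it.

How it is judged:
By the outcome, as a careful person would: the job done as asked, in the order asked, and still so for the second after the job is handed in, with the robot touching nothing.
It also fails if it takes over 67 s, if anything falls off the work surface, if the arm or the gripper's body presses on something with over 40 N, if the wrist force passes 120 N, or if a joint passes its speed limit or range.

### The arm

A 7-joint arm with a two-finger parallel gripper is mounted at the origin on a cart in front of the work surface, level with it; the furniture and walls round the work are solid. World frame = base frame: x ahead of the robot, y to its left, z up, the work surface at z = 0. Lengths are in m, angles in rad, forces in N, time in s.
With the tool pointing down it reaches from about 0.425 to 0.925 m from the base axis. Payload 6.8 kg.
Tool frame: the origin (TCP) lies on the front face of the gripper's body, between the roots of the fingers; the fingertips stand 73 mm ahead of it and the grasp point (between the pads) lies 54 mm ahead of it (env.nose_length is the distance from the TCP to the fingertips, in m); z points along the fingers, y is the line along which they close (so a half turn about z gives the same grasp; the last joint's range is limited). The gripper opens to 85 mm and grips with 20 to 120 N. Pads are 22 mm wide; open, the fingers measure 114 mm over their backs; the gripper's body (76 mm by 85 mm) begins 54 mm behind the grasp point. The pads swing forward as they close: fully open they stand 13 mm farther back than shut.
Start: joints at [-1.211, 0.477, 0.022, 1.555, -0.011, 1.109, -0.083], TCP at [0.304, 0.602, 0.304] pointing down, gripper open.
Joint ranges: [-2.96, 2.96], [-0.34, 2.1], [-1.41, 1.46], [0.24, 2.44], [-1.37, 4.51], [0.17, 1.92], [-2.96, 2.96]. Speed limits (rad/s): [2.39, 2.39, 3.14, 3.14, 3.14, 3.14, 3.14].

### API

Orientations are given as a unit quaternion [w, x, y, z].
In Python, from cell import env, kin, camera, calibration, job gives the robot as it stands. The module is installed in compiled form; this text tells all that it offers. Calls block until the motion is done:
- env.reach(position, orientation): joint-space move of the TCP to a pose.
- env.movel(position, velocity=0.15, rot=None, stop_force=None): straight line of the TCP; rot=None keeps the orientation; velocity is the mean speed in m/s. With stop_force (N) it stops when the force on the tool has changed by that much, and returns True; else False.
- env.goto_joints(angles): joint-space move.
- env.grip(opening, f_grip=None): finger opening in m; f_grip is the grip in N (None keeps the last); returns when the fingers have stopped.
- env.dwell(seconds).
- kin.inverse_kinematics(position, orientation): joint angles nearest the present ones, or None.
- env.get_state(): the state.
- camera(name): name is "scene" or "top"; returns (picture, depth): 400x640x3 uint8, blue, green, red; 400x640 float32, m along the optical axis (not along the pixel's ray), 0 where there is no reading.
- calibration(name): a dict with "fx", "fy", "cx", "cy" (pixels), "rvec" (rotation vector, rad) and "tvec" (3), from world to camera coordinates, as OpenCV has them. Camera axes: x right, y down, z forward; pixel columns grow to the right and rows downward; lengths in m; the calibration is good to about 2 mm. A picture is of the moment at which its call begins. calibration takes no time and is no camera call.
A pose or a line that the arm cannot do raises env.PlanningError and nothing moves.
- job.job_done(): hands the job in; it is judged then, once.
The state is a dict: "time": time; "qpos": joint angles; "joint_velocities": joint speeds; "joint_torque": joint torques, N m; "tcp_pos": TCP position; "orientation": TCP orientation; "force": force on the tool from outside, world axes, zero at the start; "torque": the same for the moment, N m; "opening": finger opening in m; "gripper_force": force on a finger pad.
Only numpy, scipy, OpenCV 4.12 (cv2) and the standard library are available. Lean on these libraries where they do the work, as an engineer would, in place of code of your own. Each camera call takes 0.05 s, during which the arm holds its last target. There are 200 camera calls.

## Working session

There is one attempt and no reset: what is moved stays moved. The work goes in short steps, each a Python script; the robot and the scene stay as the last script left them, time stands still between calls to the robot, and variables do not carry over. Pictures are saved under pics/ and viewed, at most 10 in all, crops included, and the job is handed in when it is done.

```bash
mkdir -p pics
cat > h.py <<'E'
from cell import env, kin, camera, calibration, job
import numpy as np, cv2
from scipy.spatial.transform import Rotation as R
def cloud(name):
    p,d=camera(name); c=calibration(name)
    v,u=np.mgrid[0:400,0:640]
    P=np.stack([(u-c["cx"])/c["fx"]*d,(v-c["cy"])/c["fy"]*d,d],-1)
    M=R.from_rotvec(np.ravel(c["rvec"])).as_matrix()
    W=(P-np.ravel(c["tvec"]))@M
    W[d<=0]=np.nan
    return p,d,W
E
python3 - <<'E'
from h import *
for n in("scene","top"):
    p,d,W=cloud(n); cv2.imwrite(f"pics/{n}0.png",p); np.save(f"{n}0.npy",W); c=calibration(n)
    M=R.from_rotvec(np.ravel(c["rvec"])).as_matrix(); print(n,c["fx"],-M.T@np.ravel(c["tvec"]),M[2])
print(env.get_state())
E
```

```text
scene 375.00276841053693 [ 0.24613865 -0.36424025  0.74138099] [ 0.31257851  0.6078303  -0.72995685]
top 496.5571841222093 [0.37420278 0.18350735 1.08288669] [ 0.15264027 -0.01954119 -0.9880886 ]
{'time': 0.1, 'qpos': array([-1.21109659,  0.47772334,  0.02236396,  1.55634951, -0.01149554,
        1.10930604, -0.08310945]), 'joint_velocities': array([ 0.00010105, -0.00016619, -0.00022599, -0.00214302,  0.00126035,
       -0.00086882, -0.00029796]), 'joint_torque': array([ 4.34084664e-03, -5.97763324e+01,  1.61387768e+00, -2.81957370e+01,
        1.28976649e-02,  4.99266753e-03, -1.71952325e-05]), 'tcp_pos': array([0.30420046, 0.60210194, 0.3030206 ]), 'orientation': array([-1.26047935e-04,  2.31775954e-01,  9.72768842e-01, -8.19229779e-04]), 'force': array([-0.09890001, -0.11949442,  0.74907472]), 'torque': array([-0.01638946, -0.00790702,  0.00232597]), 'gripper_force': 0.0, 'opening': 0.08572617912729323}
```

View pics/scene0.png

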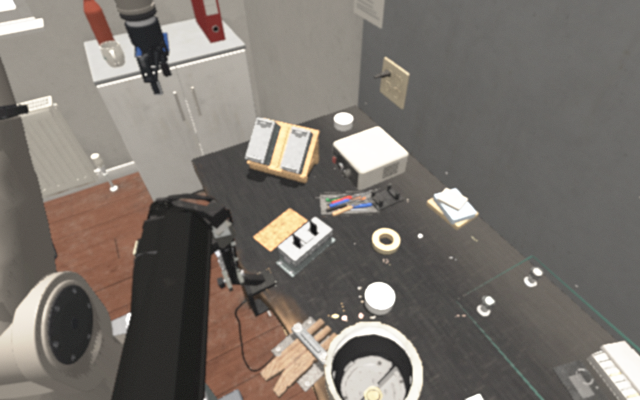

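View pics/top0.png

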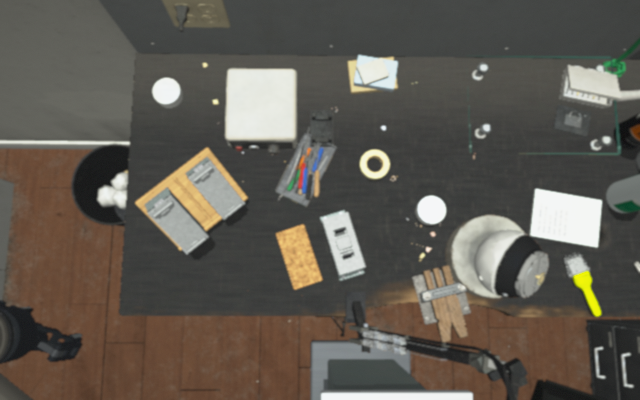

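The scene view shows the rack (285,150), the mat (280,230) and the clipped case (305,243). In the top view the case is at (343,243), the mat at (298,257), the rack at (190,200), the tape roll at (374,164) and the tin at (431,210). I'll fit the poses next.

```bash
python3 - <<'E'
from h import *
T=np.load("top0.npy");S=np.load("scene0.npy")
def bx(W,u0,u1,v0,v1): return W[v0:v1,u0:u1].reshape(-1,3)
def rect(P,name):
    P=P[~np.isnan(P[:,0])]
    (c,s,a)=cv2.minAreaRect(P[:,:2].astype(np.float32)); print(name,len(P),np.round(c,4),np.round(s,4),round(a,1),"z",np.round(np.median(P[:,2]),4), "pca", np.degrees(np.arctan2(*np.linalg.svd(P[:,:2]-P[:,:2].mean(0),full_matrices=False)[2][0][::-1])).round(2), P.mean(0).round(4))
print("bench z",np.nanmedian(bx(T,200,290,240,310)[:,2]),np.nanmedian(bx(S,330,370,220,260)[:,2]))
for n,W,b in(("T",T,(315,375,200,285)),("S",S,(270,340,210,275))):
    P=bx(W,*b)
    z=P[:,2]
    print(n,np.histogram(z[~np.isnan(z)],bins=np.arange(-.01,.11,.01)))
    rect(P[(z>.048)&(z<.061)],n+" covertop"); rect(P[(z>.070)&(z<.095)],n+" tabs")
# mat by colour
p=cv2.imread("pics/top0.png")
h=cv2.cvtColor(p,cv2.COLOR_BGR2HSV); m=(h[...,1]>110)&(h[...,2]>120)
m[:, :265]=0;m[:,330:]=0;m[:215]=0;m[300:]=0
P=T[m]; P=P[~np.isnan(P[:,0])]; P=P[P[:,2]<.015]; rect(P,"mat")
# rack
for n,W,b in(("T",T,(130,255,140,260)),("S",S,(240,325,110,185))):
    P=bx(W,*b);P=P[P[:,2]>.02]
    print(n,"rack",len(P))
    rect(P,n+" rack")
# cases patches top view
for nm,b in(("left",(150,195,200,235)),("right",(195,232,165,205))):
    P=bx(T,*b);P=P[~np.isnan(P[:,0])];c=P.mean(0);n=np.linalg.svd(P-c,full_matrices=False)[2][2];n*=np.sign(n[2]);print(nm,c.round(4),n.round(3),np.degrees(np.arccos(n[2])))
for nm,(u,v) in dict(tin=(431,210),tape=(374,150),tape2=(374,178)).items(): print(nm,T[v,u])
# board-strip profile: all rack points
E
python3 - <<'E'
import cv2,numpy as np
a=cv2.imread("pics/top0.png")[135:265,125:260];b=cv2.imread("pics/top0.png")[195:295,265:380]
A=cv2.resize(a,(400,400*130//135));B=cv2.resize(b,(400,A.shape[0]))
cv2.imwrite("pics/crop1.png",np.hstack([A,B]))
E
```

```text
bench z 0.0005305904838309732 -0.0001255775755702953
T (array([1209, 2235,   15,    8,   70,   91, 1243,  146,    9,   54,    0]), array([-0.01,  0.  ,  0.01,  0.02,  0.03,  0.04,  0.05,  0.06,  0.07,
        0.08,  0.09,  0.1 ]))
T covertop 1295 [0.4577 0.1159] [0.12   0.0561] 17.6 z 0.0556 pca -162.35 [0.4571 0.1159 0.0556]
T tabs 63 [0.4573 0.1158] [0.0578 0.0212] 16.6 z 0.0839 pca -163.47 [0.4575 0.1164 0.0826]
S (array([1043, 1806,  158,  153,  159,  158,  851,  115,   46,   46,    0]), array([-0.01,  0.  ,  0.01,  0.02,  0.03,  0.04,  0.05,  0.06,  0.07,
        0.08,  0.09,  0.1 ]))
S covertop 926 [0.4572 0.1153] [0.1212 0.0576] 17.3 z 0.0547 pca -164.55 [0.4526 0.1098 0.0548]
S tabs 92 [0.4561 0.1146] [0.0603 0.0232] 16.7 z 0.0803 pca -162.26 [0.4565 0.114  0.0789]
mat 1832 [0.4323 0.2085] [0.1309 0.0662] 19.1 z 0.0025 pca -160.9 [0.4316 0.2081 0.0025]
T rack 6293
T rack 6293 [0.5634 0.3862] [0.1422 0.2664] 40.0 z 0.0947 pca 140.12 [0.5436 0.4173 0.0906]
S rack 3184
S rack 3184 [0.5334 0.4167] [0.1396 0.1801] 39.9 z 0.0841 pca -35.95 [0.5353 0.4061 0.083 ]
left [0.5029 0.4572 0.1015] [-0.993 -0.053  0.106] 83.91990148308925
right [0.5716 0.3809 0.0894] [-0.223 -0.932  0.285] 73.43114916429221
tin [ 0.53085526 -0.07620157  0.03097273]
tape [0.66644688 0.0431852  0.01753267]
tape2 [0.60321938 0.04396972 0.01703783]
```

View pics/crop1.png

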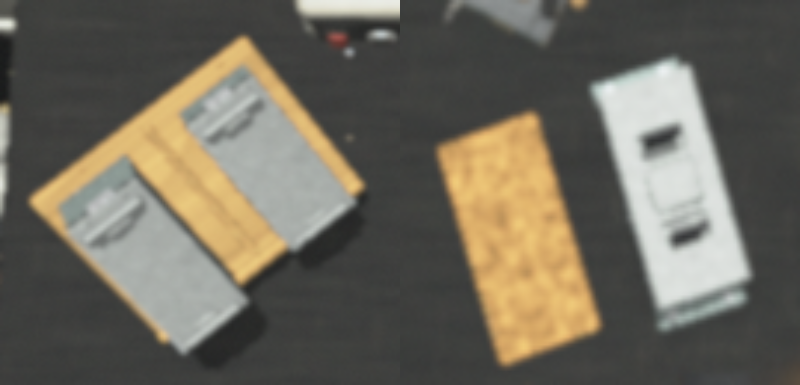

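The crop shows the cases side by side on the rack. The left one reaches further out past the low edge, so it is probably the deeper. I'll confirm this by working in the rack frame.

Run:
```python
from h import *
T=np.load("top0.npy");S=np.load("scene0.npy")
P0={"T":T[140:262,130:255].reshape(-1,3),"S":S[110:188,240:325].reshape(-1,3)}
from scipy.optimize import minimize_scalar
for k,P in P0.items():
    P=P[(P[:,2]>.012)&(P[:,2]<.19)]
    P=P[np.linalg.norm(P[:,:2]-[.53,.42],axis=1)<.16]
    def fr(yaw):
        return R.from_euler("ZY",[yaw,-40],degrees=True).as_matrix()
    def peak(yaw):
        h=np.histogram((P@fr(yaw))[:,2],bins=np.arange(-.6,.3,.001))[0]; return -np.sum(h.astype(float)**2)
    ys=np.arange(34,46,.25); yaw=ys[np.argmin([peak(y) for y in ys])]
    F=fr(yaw);Q=P@F
    h,e=np.histogram(Q[:,2],bins=np.arange(-.6,.3,.002))
    pk=[(round(e[i]+.001,3),h[i]) for i in range(len(h)) if h[i]>60]
    print(k,yaw,pk)
    # candidate lids: by v
    vm=np.median(Q[:,1])
    for sgn in(-1,1):
        q=Q[(Q[:,1]-vm)*sgn>.025]
        hh,ee=np.histogram(q[:,2],bins=np.arange(-.6,.3,.002)); i=hh.argmax(); n0=ee[i]+.001
        l=q[abs(q[:,2]-n0)<.004]; l=l[abs(l[:,1]-np.median(l[:,1]))<.04]
        (c,s,a)=cv2.minAreaRect(l[:,:2].astype(np.float32))
        lo,hi=np.percentile(l[:,:2],[.5,99.5],0); nn=np.median(l[:,2])
        c=(lo+hi)/2
        n=np.linalg.svd(l-l.mean(0),full_matrices=False)[2][2]; n*=np.sign(n[2])
        print(" side",sgn,len(l),"ext",(hi-lo).round(4),"rect",np.round(s,4),round(a,2),"n",nn.round(4),"world lid",(F@np.r_[c,nn]).round(4),"norm",n.round(3))
    b=Q[abs(Q[:,1]-vm)<.012]; hh,ee=np.histogram(b[:,2],bins=np.arange(-.6,.3,.002)); print(" strip",ee[hh.argmax()]+.001, "c", (F.T@np.r_[.53,.42,0]).round(3),vm)
```

```text
T 39.25 [(np.float64(-0.399), np.int64(70)), (np.float64(-0.397), np.int64(312)), (np.float64(-0.395), np.int64(765)), (np.float64(-0.393), np.int64(669)), (np.float64(-0.391), np.int64(237)), (np.float64(-0.389), np.int64(121)), (np.float64(-0.387), np.int64(102)), (np.float64(-0.385), np.int64(84)), (np.float64(-0.363), np.int64(223)), (np.float64(-0.361), np.int64(605)), (np.float64(-0.359), np.int64(448)), (np.float64(-0.357), np.int64(115)), (np.float64(-0.353), np.int64(75)), (np.float64(-0.351), np.int64(79)), (np.float64(-0.349), np.int64(67)), (np.float64(-0.345), np.int64(163)), (np.float64(-0.343), np.int64(602)), (np.float64(-0.341), np.int64(520)), (np.float64(-0.339), np.int64(136)), (np.float64(-0.333), np.int64(70))]
 side -1 1269 ext [0.1175 0.0537] rect [0.0542 0.1212] 89.95 n -0.3605 world lid [0.5603 0.3735 0.0918] norm [-0.    -0.005  1.   ]
 side 1 1267 ext [0.1162 0.0511] rect [0.1213 0.0516] 0.23 n -0.3422 world lid [0.4861 0.446  0.1059] norm [0.001 0.    1.   ]
 strip -0.3949999999999998 c [ 0.518 -0.01  -0.435] -0.013063336434854432
S 40.0 [(np.float64(-0.3
[... 166 characters left out ...]
 (np.float64(-0.387), np.int64(83)), (np.float64(-0.385), np.int64(106)), (np.float64(-0.383), np.int64(67)), (np.float64(-0.363), np.int64(111)), (np.float64(-0.361), np.int64(297)), (np.float64(-0.359), np.int64(318)), (np.float64(-0.357), np.int64(91)), (np.float64(-0.345), np.int64(150)), (np.float64(-0.343), np.int64(271)), (np.float64(-0.341), np.int64(243))]
 side -1 670 ext [0.1188 0.0507] rect [0.0516 0.1207] 89.8 n -0.3599 world lid [0.5593 0.3704 0.0895] norm [-0.002  0.005  1.   ]
 side 1 701 ext [0.1195 0.0557] rect [0.1213 0.0573] 0.32 n -0.3426 world lid [0.4844 0.443  0.1031] norm [-0.     0.006  1.   ]
 strip -0.3929999999999998 c [ 0.518 -0.019 -0.435] -0.025035712829440667
```

Lid-to-board heights of 52 and 34 mm confirm that the deeper case is on the left, with lid centre about (0.485, 0.444, 0.104) and yaw about 39.7°. I'll check IK for the main poses, then unclip the cover.

```bash
cat >> h.py <<'E'
def quat(M): return R.from_matrix(M).as_quat(scalar_first=True)
def down(b):  # tool z down, tool y at bearing b deg
    b=np.radians(b); y=np.array([np.cos(b),np.sin(b),0]); z=np.array([0,0,-1.])
    return quat(np.c_[np.cross(y,z),y,z])
def rackq(yaw,flip=1):
    F=R.from_euler("ZY",[yaw,-40],degrees=True).as_matrix()
    y=F[:,1]*flip; z=-F[:,2]; return quat(np.c_[np.cross(y,z),y,z]),F
def st(msg=""):
    s=env.get_state(); print(msg,"t",round(s["time"],2),"tcp",s["tcp_pos"].round(4),"F",np.round(s["force"],1),"open",round(s["opening"],4),"gf",round(s["gripper_force"],1),"q",s["qpos"].round(2)); return s
BASE=np.array([.4573,.1156]); BYAW=17.5
MAT=np.array([.4320,.2083]); MYAW=19
E
python3 - <<'E'
from h import *
print(env.nose_length)
def ik(n,p,q):
    r=kin.inverse_kinematics(p,q); print(n,None if r is None else np.round(r,2))
for f in(0,180):
    ik("cov",[*BASE,.128],down(BYAW+f)); ik("covhi",[*BASE,.25],down(BYAW+f)); ik("mat",[*MAT,.09],down(MYAW+f)); ik("stack",[*BASE,.2],down(BYAW+90+f)); ik("covtop",[*BASE,.26],down(BYAW+f))
for f in(1,-1):
    q,F=rackq(39.7,f); lid=np.array([.485,.4442,.1043]); C=lid-.026*F[:,2]
    ik("rack",C+.054*F[:,2],q); ik("rackpre",C+.16*F[:,2],q)
E
```

```text
0.0726
cov [-0.63  0.43  0.3   2.19 -0.24  0.56  0.15]
covhi [-0.73  0.21  0.4   2.1  -0.11  0.84  0.04]
mat [-0.75  0.51  0.21  2.18 -0.23  0.48 -0.03]
stack [-0.46  0.29  0.1   2.13 -0.04  0.73  1.54]
covtop [-0.73  0.2   0.4   2.09 -0.1   0.87  0.03]
cov [-0.14  0.43 -0.28  2.15  0.21  0.58  2.87]
covhi [-1.37  0.5   1.3   2.13 -0.6   0.96 -2.56]
mat [-0.29  0.52 -0.35  2.15  0.34  0.53  2.57]
stack [-0.89  0.33  0.62  2.16 -0.28  0.73 -1.35]
covtop [-1.38  0.47  1.3   2.12 -0.56  0.96 -2.6 ]
rack [ 0.01  0.93 -1.19  2.12  2.01  0.86 -0.14]
rackpre [ 0.05  0.58 -1.18  2.24  1.81  0.65 -0.19]
rack [-0.58  0.57 -0.38  2.16  2.3   0.39  2.35]
rackpre [-0.94  0.3   0.01  2.3   2.34  0.2   2.19]
```

Run:
```python
from h import *
env.reach([*BASE,.22],down(BYAW)); st("above")
print(env.movel([*BASE,.126],velocity=.12,stop_force=8)); st("down")
env.grip(.040,f_grip=40); st("grip")
p,d=camera("top"); cv2.imwrite("pics/g1.png",p)
env.movel([*BASE,.142],velocity=.05); st("lift16")
env.movel([*BASE,.24],velocity=.12); st("lift")
p,d,W=cloud("top"); np.save("top1.npy",W); cv2.imwrite("pics/g2.png",p[140:320,220:440])
```

```text
above t 1.98 tcp [0.4576 0.117  0.2202] F [-0.2 -0.3  0.3] open 0.0852 gf 0.0 q [-0.71  0.26  0.38  2.13 -0.14  0.77  0.07]
False
down t 2.91 tcp [0.4577 0.1157 0.1264] F [-0.   0.3 -0.9] open 0.0855 gf 0.0 q [-0.64  0.43  0.31  2.19 -0.25  0.55  0.17]
grip t 3.4 tcp [0.4579 0.1158 0.1275] F [-3.  -0.4 17.6] open 0.0434 gf 38.7 q [-0.64  0.43  0.31  2.19 -0.25  0.55  0.17]
lift16 t 3.92 tcp [0.4573 0.1157 0.1422] F [-0.6 -0.2 -1.7] open 0.0428 gf 41.4 q [-0.65  0.4   0.33  2.18 -0.23  0.59  0.15]
lift t 4.88 tcp [0.4568 0.1155 0.2393] F [-0.5  0.  -1.2] open 0.0429 gf 41.4 q [-0.72  0.23  0.4   2.11 -0.12  0.82  0.05]
```

View pics/g2.png

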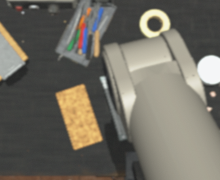

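The arm hides the base case, but the force (about -1.5 N) and the steady opening show the cover is held. The mat is clear at (80,117) in the crop. Next I'll lay the cover on the mat, then back off and measure.

Run:
```python
from h import *
env.movel([*MAT,.17],velocity=.15,rot=down(MYAW)); st("overmat")
print(env.movel([*MAT,.097],velocity=.12))
print(env.movel([*MAT,.086],velocity=.03,stop_force=4)); s=st("touch")
env.grip(.085); st("open")
env.movel([*MAT,.16],velocity=.15)
q,F=rackq(39.7,-1); lid=np.array([.485,.4442,.1043]); C=lid-.026*F[:,2]
print(np.round(kin.inverse_kinematics(C+.16*F[:,2],q),2))
env.reach([.38,.46,.30],down(63)); st("back")
for n in("scene","top"):
    p,d,W=cloud(n); np.save(n+"2.npy",W); cv2.imwrite(f"pics/{n}2.png",p)
a=cv2.imread("pics/scene2.png")[100:300,220:420];b=cv2.imread("pics/top2.png")[140:300,120:400]
cv2.imwrite("pics/c2.png",np.hstack([cv2.resize(a,(350,350)),cv2.resize(b,(450,350))]))
print(np.round(kin.inverse_kinematics(C+.16*F[:,2],q),2))
```

```text
overmat t 5.88 tcp [0.4325 0.2076 0.1703] F [ 0.1  0.7 -1.5] open 0.0429 gf 41.4 q [-0.84  0.36  0.32  2.15 -0.18  0.66 -0.07]
False
True
touch t 6.97 tcp [0.4327 0.2087 0.0898] F [-1.4 -1.4 10.5] open 0.043 gf 44.6 q [-0.78  0.51  0.24  2.18 -0.26  0.48 -0.  ]
open t 7.46 tcp [0.432  0.2084 0.0889] F [-0.3 -0.3 -0.2] open 0.0853 gf 0.0 q [-0.78  0.51  0.24  2.18 -0.26  0.48 -0.  ]
[-0.76  0.3  -0.18  2.29  2.16  0.24  2.39]
back t 9.21 tcp [0.3808 0.4579 0.2987] F [ 0.9 -0.7 -0.7] open 0.0849 gf 0.0 q [-1.13  0.35  0.2   1.77 -0.08  1.03  0.19]
[-0.76  0.3  -0.18  2.29  2.16  0.24  2.39]
```

View pics/c2.png

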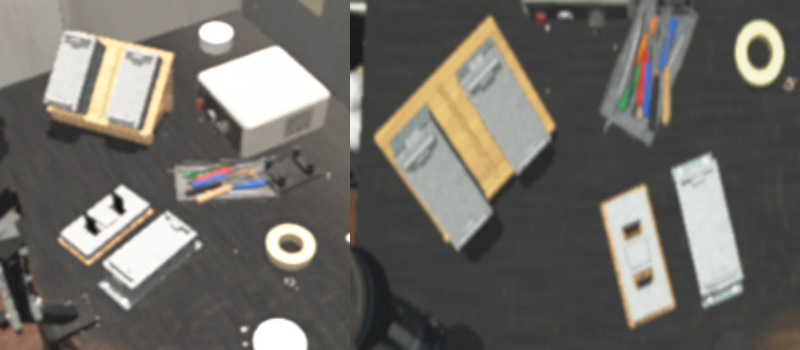

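The cover lies flat on the mat with cork showing all round (right panel, 638,255), and the base lid is bare with its lugs showing (708,230). I'll re-measure and grasp the deep case.

Run:
```python
from h import *
for n in("top","scene"):
    W=np.load(n+"2.npy").reshape(-1,3); W=W[~np.isnan(W[:,0])]
    for nm,c,z0,z1,r in(("base",BASE,.034,.055,.075),("cover",MAT,.011,.023,.075),("tabs",MAT,.035,.055,.05)):
        P=W[(np.linalg.norm(W[:,:2]-c,axis=1)<r)&(W[:,2]>z0)&(W[:,2]<z1)]
        (cc,s,a)=cv2.minAreaRect(P[:,:2].astype(np.float32)); print(n,nm,len(P),np.round(cc,4),np.round(s,4),round(a,1),np.median(P[:,2]).round(4))
    q,F=rackq(39.7,-1); lid=np.array([.485,.4442,.1043]); Q=(W-lid)@F
    P=Q[(abs(Q[:,2])<.006)&(abs(Q[:,0])<.075)&(abs(Q[:,1])<.04)]
    (cc,s,a)=cv2.minAreaRect(P[:,:2].astype(np.float32)); print(n,"deep lid in frame",np.round(cc,4),np.round(s,4),round(a,2),np.median(P[:,2]).round(4), np.percentile(P,[1,99],0)[:,:2].round(4))
C=lid-.026*F[:,2]; z=F[:,2]
env.reach(C+.15*z,q); st("pre")
print(env.movel(C+.056*z,velocity=.12,stop_force=8)); st("at")
env.grip(.045,f_grip=60); st("grip")
```

```text
top base 1524 [0.4577 0.1157] [0.1216 0.0563] 17.4 0.0408
top cover 1216 [0.4394 0.1893] [0.12   0.0964] 19.2 0.0177
top tabs 55 [0.4325 0.2085] [0.0579 0.021 ] 19.0 0.0455
top deep lid in frame [ 0.0008 -0.0016] [0.0568 0.1231] 89.92 0.0 [[-0.0544 -0.0297]
 [ 0.0603  0.0259]]
scene base 1080 [0.4564 0.1152] [0.1202 0.0577] 17.7 0.04
scene cover 750 [0.4316 0.2081] [0.1222 0.0586] 19.6 0.0169
scene tabs 66 [0.4308 0.2083] [0.0588 0.023 ] 19.9 0.043
scene deep lid in frame [-0.0019 -0.0017] [0.1206 0.0593] 0.33 -0.0001 [[-0.0612 -0.0295]
 [ 0.0572  0.0267]]
pre t 11.28 tcp [0.4241 0.3935 0.1997] F [ 0.4 -0.6  0.2] open 0.0849 gf 0.0 q [-0.76  0.33 -0.18  2.28  2.21  0.25  2.34]
False
at t 12.21 tcp [0.47   0.4318 0.1276] F [ 0.5 -0.1 -0.2] open 0.0853 gf 0.0 q [-0.66  0.55 -0.28  2.17  2.37  0.36  2.24]
grip t 12.59 tcp [0.4701 0.4317 0.1282] F [-3.  -4.2  5.6] open 0.0555 gf 63.7 q [-0.66  0.55 -0.28  2.17  2.37  0.36  2.24]
```

Run:
```python
from h import *
s=env.get_state(); p=s["tcp_pos"]
env.movel(p+[0,0,.03],velocity=.08); env.movel(p+[0,0,.12],velocity=.15); st("lift")
for b in(BYAW-90,BYAW+90):
  for P in([*BASE,.24],[.42,.25,.28]):
    print(b,P,np.round(kin.inverse_kinematics(P,down(b)),2))
```

```text
Traceback (most recent call last):
cell.PlanningError: the arm cannot follow that straight line within its joint ranges
```

Run:
```python
from h import *
s=st("now"); p=s["tcp_pos"]; q,F=rackq(39.7,-1)
env.movel(p+.07*F[:,2]+[0,0,.0],velocity=.15,rot=q); s=st("lift")
for b in(BYAW-90,BYAW+90):
  for P in([*BASE,.24],[.42,.25,.28],[.40,.40,.25]):
    r=kin.inverse_kinematics(P,down(b)); print(b,P,None if r is None else np.round(r,2))
```

```text
now t 13.12 tcp [0.4698 0.4317 0.1582] F [-0.5 -0.2 -2.2] open 0.0556 gf 63.5 q [-0.71  0.48 -0.22  2.16  2.3   0.28  2.3 ]
lift t 13.74 tcp [0.4351 0.4031 0.2115] F [-0.3 -0.3 -1.6] open 0.0553 gf 63.5 q [-0.82  0.32 -0.11  2.24  2.12  0.2   2.43]
-72.5 [np.float64(0.4573), np.float64(0.1156), 0.24] [-1.35  0.53  1.3   2.14 -0.64  0.95 -0.95]
-72.5 [0.42, 0.25, 0.28] [-1.66  0.47  1.3   2.07 -0.54  1.01 -1.34]
-72.5 [0.4, 0.4, 0.25] [-1.75  0.73  1.28  1.93 -0.79  1.12 -1.41]
107.5 [np.float64(0.4573), np.float64(0.1156), 0.24] [ 0.58  0.47 -1.17  2.04  0.52  0.98  1.01]
107.5 [0.42, 0.25, 0.28] [ 0.29  0.43 -1.17  1.96  0.45  1.05  0.79]
107.5 [0.4, 0.4, 0.25] [-0.29  0.47 -0.79  1.83  0.39  1.    0.64]
```

Run:
```python
from h import *
q=env.get_state()["qpos"].copy(); q[1]=.12; env.goto_joints(q); st("up")
env.goto_joints([-1.0,.22,.15,1.77,-.05,1.15,.97]); st("wp")
for b in(BYAW-90,BYAW+90):
    r=kin.inverse_kinematics([*BASE,.24],down(b)); print(b,None if r is None else np.round(r,2))
```

```text
up t 14.31 tcp [0.4374 0.4054 0.3281] F [-1.   0.5 -1.9] open 0.0557 gf 63.5 q [-0.82  0.12 -0.11  2.24  2.12  0.2   2.43]
wp t 16.18 tcp [0.4006 0.3863 0.3705] F [ 0.1 -0.7 -0.6] open 0.0555 gf 63.6 q [-1.    0.22  0.15  1.77 -0.05  1.15  0.97]
-72.5 [-0.94  0.26  0.66  2.13 -0.22  0.82 -1.42]
107.5 [-0.65  0.23  0.31  2.11 -0.09  0.82  1.59]
```

Run:
```python
from h import *
env.reach([*BASE,.24],down(BYAW+90)); st("above")
env.movel([*BASE,.165],velocity=.15); env.dwell(.3); st("hover")
for n in("scene","top"):
    p,d,W=cloud(n); np.save(n+"3.npy",W); cv2.imwrite(f"pics/{n}3.png",p)
a=cv2.imread("pics/scene3.png")[190:290,240:360];b=cv2.imread("pics/top3.png")[180:300,280:400]
cv2.imwrite("pics/c3.png",np.hstack([cv2.resize(a,(420,350)),cv2.resize(b,(350,350))]))
```

```text
above t 17.36 tcp [0.4578 0.1171 0.2406] F [-0.1  0.6 -1.3] open 0.0553 gf 63.6 q [-0.65  0.23  0.31  2.11 -0.09  0.82  1.59]
hover t 18.31 tcp [0.4577 0.1158 0.1657] F [ 0.1  0.4 -1.4] open 0.0552 gf 63.6 q [-0.61  0.35  0.28  2.17 -0.16  0.64  1.65]
```

View pics/c3.png

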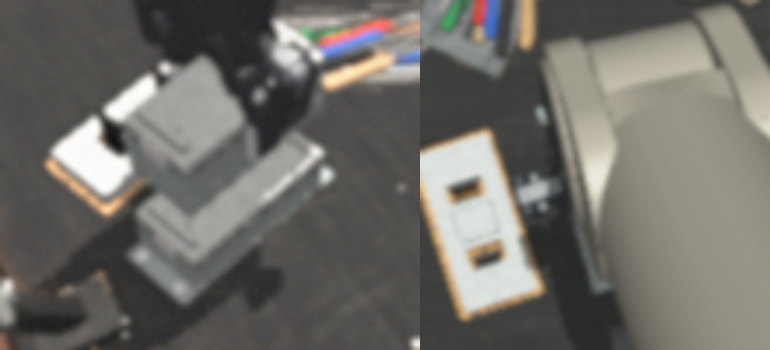

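The case hovers in line above the base (left panel, 185,125 over 230,210). I'll measure its offset and tilt relative to the base from the same scene cloud.

Run:
```python
from h import *
W=np.load("scene3.npy").reshape(-1,3); W=W[~np.isnan(W[:,0])]
F=R.from_euler("Z",BYAW,degrees=True).as_matrix()
s=W-[*BASE,0]; Q=s@F
Q=Q[(abs(Q[:,0])<.075)&(abs(Q[:,1])<.045)]
h,e=np.histogram(Q[:,2],bins=np.arange(0,.17,.004)); print(list(zip(e.round(3),h)))
def rep(n,P):
    print(n,len(P),"1-99",np.percentile(P,[1,99],0).round(4).tolist(),"mm",P.min(0).round(4),P.max(0).round(4))
# held lid
L=Q[(Q[:,2]>.125)&(Q[:,2]<.14)&(Q[:,0]<-.012)&(Q[:,1]<.03)]
rep("held lid",L)
A=np.c_[L[:,:2],np.ones(len(L))]
k=np.ones(len(L),bool)
for _ in range(6):
    c=np.linalg.lstsq(A[k],L[k,2],rcond=None)[0]; k=abs(A@c-L[:,2])<.002
print("plane dz/dx,dz/dy,z0 deg",np.degrees(c[:2]).round(2),c[2].round(4),k.sum())
rep("lid inl",L[k])
B=Q[(Q[:,2]>.036)&(Q[:,2]<.045)]; rep("base lid",B)
# end faces (normal -x): held z .085-.125 ; base z .005(flange .. )-.035
for n,z0,z1 in(("held",.088,.120),("base",.012,.034)):
    E=Q[(Q[:,2]>z0)&(Q[:,2]<z1)]
    e1=E[(E[:,0]<-.050)&(abs(E[:,1])<.024)]; 
    if len(e1)>5: print(n,"endface",len(e1),np.median(e1[:,0]).round(4),"vs y slope",np.polyfit(e1[:,1],e1[:,0],1).round(4))
    e2=E[(E[:,1]<-.020)&(abs(E[:,0]+.03)<.022)]
    if len(e2)>5: print(n,"side",len(e2),np.median(e2[:,1]).round(4),"slope",np.polyfit(e2[:,0],e2[:,1],1).round(4))
```

```text
[(np.float64(0.0), np.int64(305)), (np.float64(0.004), np.int64(101)), (np.float64(0.008), np.int64(53)), (np.float64(0.012), np.int64(58)), (np.float64(0.016), np.int64(45)), (np.float64(0.02), np.int64(51)), (np.float64(0.024), np.int64(51)), (np.float64(0.028), np.int64(51)), (np.float64(0.032), np.int64(53)), (np.float64(0.036), np.int64(310)), (np.float64(0.04), np.int64(223)), (np.float64(0.044), np.int64(31)), (np.float64(0.048), np.int64(54)), (np.float64(0.052), np.int64(2)), (np.float64(0.056), np.int64(0)), (np.float64(0.06), np.int64(0)), (np.float64(0.064), np.int64(0)), (np.float64(0.068), np.int64(0)), (np.float64(0.072), np.int64(0)), (np.float64(0.076), np.int64(0)), (np.float64(0.08), np.int64(13)), (np.float64(0.084), np.int64(49)), (np.float64(0.088), np.int64(44)), (np.float64(0.092), np.int64(47)), (np.float64(0.096), np.int64(45)), (np.float64(0.1), np.int64(45)), (np.float64(0.104), np.int64(49)), (np.float64(0.108), np.int64(52)), (np.float64(0.112), np.int64(49)), (np.float64(0.116), np.int64(52)), (np.float64(0.12), np.int64(47)), (np.float64(0.124), np.int
[... 285 characters left out ...]
), (np.float64(0.16), np.int64(30)), (np.float64(0.164), np.int64(55))]
held lid 490 1-99 [[-0.0595, -0.0279, 0.1255], [-0.0124, 0.0282, 0.1392]] mm [-0.0606 -0.0383  0.1252] [-0.0122  0.0289  0.1399]
plane dz/dx,dz/dy,z0 deg [ 0.42 -0.33] 0.1348 385
lid inl 385 1-99 [[-0.0589, -0.0277, 0.1326], [-0.0124, 0.0283, 0.1365]] mm [-0.0593 -0.0279  0.1323] [-0.0122  0.0289  0.1367]
base lid 540 1-99 [[-0.0607, -0.0285, 0.0363], [0.0555, 0.0266, 0.0441]] mm [-0.0611 -0.029   0.0361] [0.0585 0.0281 0.045 ]
held endface 119 -0.0585 vs y slope [-0.0069 -0.0585]
held side 156 -0.027 slope [-0.0464 -0.0286]
base endface 66 -0.0604 vs y slope [-0.0023 -0.0604]
base side 81 -0.0276 slope [ 0.0039 -0.0275]
```

```bash
cat >> h.py <<'E'
FB=R.from_euler("Z",BYAW,degrees=True).as_matrix()
E
python3 - <<'E'
from h import *
t=BASE+(FB@[-.0019,-.0004,0])[:2]
env.movel([*t,.145],velocity=.08); st("a")
print(env.movel([*t,.1215],velocity=.03,stop_force=8)); s=st("down")
E
```

```text
a t 18.81 tcp [0.4554 0.1145 0.1447] F [ 0.   0.5 -1.9] open 0.0556 gf 63.6 q [-0.6   0.39  0.26  2.18 -0.18  0.59  1.67]
True
down t 19.52 tcp [0.4554 0.1146 0.1228] F [-1.3 -0.4  5.4] open 0.0554 gf 64.4 q [-0.58  0.43  0.24  2.19 -0.2   0.54  1.69]
```

The foot is at about 0.040, so the case is fully home. I'll release it and check.

Run:
```python
from h import *
env.grip(.085); st("open")
p=env.get_state()["tcp_pos"]
env.movel([p[0],p[1],.24],velocity=.15)
env.reach([*(MAT+[-.0,.06]),.24],down(MYAW)); st("side")
F=FB
for n in("scene","top"):
    p,d,W=cloud(n); cv2.imwrite(f"pics/{n}4.png",p); W=W.reshape(-1,3); W=W[~np.isnan(W[:,0])]
    for nm,c,z0,z1,r in(("lid",BASE,.086,.098,.075),("lugs",BASE,.0995,.11,.075),("tabs",MAT,.035,.055,.05)):
        P=W[(np.linalg.norm(W[:,:2]-c,axis=1)<r)&(W[:,2]>z0)&(W[:,2]<z1)]
        if len(P)<10: print(n,nm,len(P)); continue
        (cc,s,a)=cv2.minAreaRect(P[:,:2].astype(np.float32)); N=np.linalg.lstsq(np.c_[P[:,:2],np.ones(len(P))],P[:,2],rcond=None)[0]
        print(n,nm,len(P),np.round(cc,4),np.round(s,4),round(a,1),np.median(P[:,2]).round(4),"tilt",np.degrees(N[:2]).round(2))
a=cv2.imread("pics/scene4.png")[190:290,240:360];b=cv2.imread("pics/top4.png")[180:300,280:400]
cv2.imwrite("pics/c4.png",np.hstack([cv2.resize(a,(420,350)),cv2.resize(b,(350,350))]))
```

```text
open t 19.93 tcp [0.4547 0.1145 0.1223] F [0.1 0.6 0.4] open 0.0851 gf 0.0 q [-0.58  0.43  0.24  2.19 -0.2   0.54  1.69]
side t 22.4 tcp [0.432  0.2678 0.2397] F [0.6 0.4 0.5] open 0.0851 gf 0.0 q [-1.1   0.3   0.5   2.04 -0.19  0.84 -0.15]
scene lid 1027 [0.4551 0.1155] [0.1226 0.058 ] 18.2 0.0917 tilt [-0.07  0.71]
scene lugs 109 [0.4551 0.1148] [0.1109 0.0435] 17.0 0.1015 tilt [ 0.05 -0.34]
scene tabs 65 [0.4318 0.207 ] [0.0594 0.0224] 18.6 0.044 tilt [-1.81  4.88]
top lid 1518 [0.4566 0.1161] [0.1216 0.0561] 17.8 0.0924 tilt [0.02 0.01]
top lugs 151 [0.4565 0.1158] [0.1095 0.0438] 17.6 0.1021 tilt [-0.01  0.36]
top tabs 55 [0.4325 0.2078] [0.0585 0.021 ] 20.4 0.0464 tilt [-0.73  0.83]
```

View pics/c4.png

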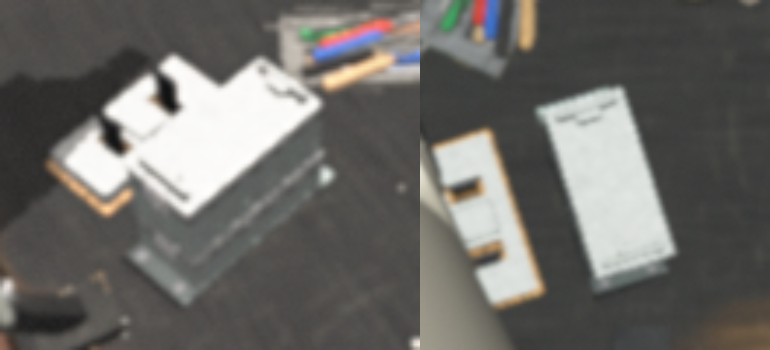

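The deep case is stacked level, with its lid at z 0.092 and a tilt of about 0°. Now I'll fetch the cover and set it on the lid.

Run:
```python
from h import *
m=[.432,.2083]
env.movel([*m,.17],velocity=.15,rot=down(MYAW)); env.movel([*m,.0905],velocity=.12,stop_force=8); st("at")
env.grip(.040,f_grip=40); s=st("grip"); off=s["tcp_pos"][2]-.002
env.movel([*m,.11],velocity=.08); env.movel([*m,.25],velocity=.18); st("lift")
t=[.456,.116]
env.movel([*t,.25],velocity=.12,rot=down(17.6)); st("over")
env.movel([*t,.092+off+.016],velocity=.1); env.dwell(.2); st("hover")
print("home z",.092+off, env.movel([*t,.092+off-.004],velocity=.025,stop_force=8)); st("down")
```

```text
at t 24.08 tcp [0.4324 0.2085 0.091 ] F [-0.4 -0.3  0.8] open 0.0851 gf 0.0 q [-0.87  0.52  0.36  2.19 -0.39  0.49  0.12]
grip t 24.57 tcp [0.4325 0.2086 0.092 ] F [-4.  -1.9 18.1] open 0.043 gf 38.4 q [-0.87  0.52  0.36  2.18 -0.39  0.49  0.12]
lift t 25.89 tcp [0.4313 0.2081 0.249 ] F [-0.9 -0.5 -2.4] open 0.0425 gf 41.9 q [-1.04  0.24  0.54  2.1  -0.16  0.85 -0.07]
over t 26.83 tcp [0.4558 0.1167 0.2499] F [ 0.3  0.8 -0.5] open 0.0422 gf 41.9 q [-0.89  0.23  0.59  2.12 -0.17  0.84  0.11]
hover t 27.7 tcp [0.4564 0.1162 0.1986] F [-0.1  0.2 -2. ] open 0.0426 gf 42.0 q [-0.85  0.32  0.55  2.16 -0.25  0.72  0.18]
home z 0.18204392205705305 True
down t 28.32 tcp [0.456  0.116  0.1824] F [-2.4 -0.4  9. ] open 0.0427 gf 45.0 q [-0.83  0.35  0.54  2.17 -0.28  0.69  0.21]
```

The cover reached its seat height (0.1824 against 0.1820). I'll release it, back off and verify.

Run:
```python
from h import *
env.grip(.085); st("open")
env.movel([.456,.116,.28],velocity=.12)
env.reach([.38,.46,.30],down(63)); env.dwell(.3); st("back")
for n in("scene","top"):
    p,d,W=cloud(n); cv2.imwrite(f"pics/{n}5.png",p); W=W.reshape(-1,3); W=W[~np.isnan(W[:,0])]
    for nm,z0,z1 in(("covertop",.102,.112),("tabs",.122,.145)):
        P=W[(np.linalg.norm(W[:,:2]-BASE,axis=1)<.075)&(W[:,2]>z0)&(W[:,2]<z1)]
        (cc,s,a)=cv2.minAreaRect(P[:,:2].astype(np.float32)); N=np.linalg.lstsq(np.c_[P[:,:2],np.ones(len(P))],P[:,2],rcond=None)[0]
        print(n,nm,len(P),np.round(cc,4),np.round(s,4),round(a,1),np.median(P[:,2]).round(4),"tilt",np.degrees(N[:2]).round(2))
a=cv2.imread("pics/scene5.png")[100:300,220:420];b=cv2.imread("pics/top5.png")[140:300,120:400]
cv2.imwrite("pics/c5.png",np.hstack([cv2.resize(a,(350,350)),cv2.resize(b,(450,350))]))
```

```text
open t 28.82 tcp [0.4554 0.1159 0.1819] F [ 0.4 -0.1  1.2] open 0.0848 gf 0.0 q [-0.83  0.35  0.54  2.17 -0.28  0.69  0.21]
back t 31.41 tcp [0.3806 0.4593 0.3002] F [1.  0.8 0.2] open 0.085 gf 0.0 q [-1.25  0.36  0.34  1.77 -0.14  1.03  0.24]
scene covertop 913 [0.4543 0.1152] [0.1212 0.0589] 18.3 0.1068 tilt [-0.04  0.62]
scene tabs 98 [0.4543 0.1139] [0.0591 0.0238] 20.7 0.1324 tilt [-0.22 -0.81]
top covertop 1383 [0.4554 0.1159] [0.1201 0.0563] 17.6 0.1074 tilt [ 0.03 -0.02]
top tabs 73 [0.4551 0.1162] [0.0585 0.0216] 18.1 0.1357 tilt [-1.26  0.01]
```

View pics/c5.png

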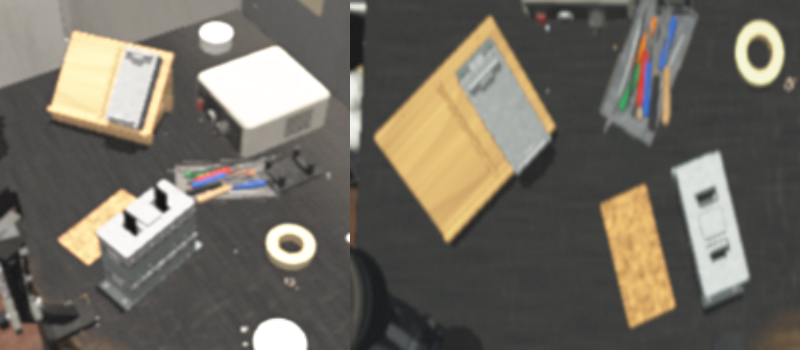

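The picture shows the stack with the cover level at 107 mm (710,230 in the right panel), its tabs sprung out to 58 mm, and the shallow case still in the rack (505,105). The job is complete, so I'll hand it in.

```bash
python3 -c "
from h import *
print(job.job_done())"
```

```text
the job is handed in; nothing more can be done
None
```

The job is handed in after about 31 s: the deep case sits level on the screwed-down case, the dust cover is fully seated on top with both tabs sprung out, and the shallow case, tin and tape roll were not touched.

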